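Hang a tube carrier on the reader rail and slide it to the stop

TASK

Hook the tube carrier (the rack with two steel hooks and a grey grip tab) onto the reader's rail at the open end, under the light bar, with the tab towards the robot. Then slide it along the rail, under the reader head, until its leading hook meets the black plunger on the stop and presses it in about halfway (6 of its 12 mm), not to its end, and leave it hanging there free and still. Leave the other things on the bench where they are.

Things in the scene. Friction and masses are not known exactly. Their poses are not given: they have to be found in the camera images.
- carrier: Loose hanging tube carrier, 0.2 to 0.4 kg, standing upright: beige block 40 x 104 x 55 mm, five capped tubes to 85 mm high, two steel hooks 12 mm wide at y = -49 and +49 mm (outer faces, its ends, at -55 and +55 mm), and a grey grip tab in front. Origin: centre of the underside; z up, x away from the tab, y along the block.
- carrier_grip (a point): Where to grip: in the tab, (-54.5, 0, 132) mm in the carrier's frame. The tab (14 mm thick along y, 26 wide, 60 long) leans forwards, 30 degrees from vertical, from a cross bar's bracket at x = -32, z = 93 mm up to its free end at x = -62, z = 145 mm, 15 mm past this point. Take it with the tool leaning the same 30 degrees, fingers pointing to +x and down, closing along y.
- carrier_hook (a point): Midway between the hooks, where the rail's axis lies when seated: (0, 0, 154) mm in the carrier's frame (the grip point is then 54.5 mm in front of and 22 mm below the axis). Each hook: strap at x = -16 mm, inverted-V roof over x = 0 (outside peak at 170 mm), back lip at x = +16 flared to +24 mm, ending at z = 124 mm. Mouth opens down, 27 mm wide inside.
- stand: Fixed reader stand: aluminium base 170 x 500 mm, 12 mm thick, two posts behind, steel rail, light bar, reader head. Origin on the bench below the rail's middle; x away from the robot, y along the rail, z up. Bar and head overhang the rail to the robot's side (to x = -32 mm): an upright gripper on the tab would strike them, one leaning 30 degrees clears them.
- rail_mid (a point): Middle of the rail's axis, (0, 0, 220) mm in the stand's frame, with its axes. Round rail, 12 mm in diameter, y = -230 to +230 mm, held at its ends. Open end: the carrier's middle at y = +40 to +150 mm.
- light_bar (a point): Middle of the underside of the light bar over the open end of the rail, (-10, 110, 300) mm in the stand's frame. Bar: x = -32 to +12, y = -30 to +250 mm. Its underside is 80 mm above the rail's axis.
- reader_head (a point): Middle of the underside of the white reader head, (25.5, -137.5, 250) mm in the stand's frame. Head: x = -32 to +83, y = -250 to -25 mm, 90 mm high. Its underside is 30 mm above the rail's axis: a seated hook passes beneath, but there is no room to lift a hook over the rail there.
- stop: Fixed dark steel collar round the rail (36 mm in diameter, 14 mm long) under the reader head, 190 to 215 mm to the -y side of the rail's middle. Origin on the rail's axis at the collar's +y face; axes as the stand's. A steel sleeve (31 mm in diameter) round the rail sticks out of this face to +y by 2 to 40 mm, set differently each time and not tracked: find it by touch.
- plunger (a joint): How far the black plunger is pressed in, m: 0 at the start (out), 0.012 fully in. It is a ring 25 mm in diameter round the rail that stands 14 mm out of the sleeve's +y end towards the open end, so first touch comes with the carrier's middle 55 + 14 + (2 to 40) mm to +y of the stop's origin. It resists with about 6 N, slides to -y when pushed and stays where it is left.
- plain_rack: Bystander: beige tube rack without hooks, 40 x 124 x 55 mm with four capped tubes to 85 mm high. Origin centre of underside. Leave alone.
- jar: Bystander: glass jar, 52 mm in diameter, 62 mm high. Origin centre of underside. Leave alone.
- tip_box: Bystander: pipette tip box, 87 x 122 x 57 mm. Origin centre of underside. Leave alone.
- beaker: Bystander: glass beaker, 72 mm in diameter, 85 mm high. Origin centre of underside. Leave alone.
- reagent: Bystander: brown reagent bottle, 68 mm in diameter, 150 mm high. Origin centre of underside. Leave alone.
- dish: Bystander: covered culture dish, 94 mm in diameter, 16 mm high. Origin centre of underside. Leave alone.
Things that resemble listed ones, but are neither listed nor needed, are in the scene too. Leave any green look-alike of the carrier alone.

How it is judged (in metres and radians):
On the way:
1. the carrier's hooks are over the rail at its open end (x of carrier_hook in the frame of rail_mid between -0.008 and 0.008 m and z of carrier_hook in the frame of rail_mid between -0.004 and 0.006 m and y of carrier_hook in the frame of rail_mid above 0.02 m), for 0.1 s.
At the end, for the whole second after the job is handed in: The carrier hangs free and still by both hooks (seated within 6 mm in height, 8 mm across, upright within 7 degrees, in line with the rail within 4.5 degrees), its middle 60 to 110 mm from the stop collar's face, the plunger pressed in by 2.5 to 9.5 mm (x of carrier_hook in the frame of rail_mid between -0.008 and 0.008 m and z of carrier_hook in the frame of rail_mid between -0.004 and 0.006 m and value of joint plunger between 0.0025 and 0.0095 m and y of carrier_hook in the frame of stop between 0.0595 and 0.11 m and angle between carrier's own z axis and vertical below 0.12 rad and angle between the y axis of carrier and the y axis of stand, either way round below 0.08 rad and linear speed of carrier below 0.02 m/s and angular speed of carrier below 0.2 rad/s); the robot touches nothing.
It fails at once if a bystander is moved more than 30 mm (distance of any of plain_rack, jar, tip_box, beaker, reagent, dish from where it was at the start of the episode above 0.03 m).
It also fails if it takes over 51 s, if anything falls off the work surface, if the arm or the gripper's body presses on something with over 40 N, if the wrist force passes 120 N, or if a joint passes its speed limit or range.

ROBOT

A 6-joint arm with a two-finger parallel gripper is mounted at the origin on the work surface. World frame = base frame: x ahead of the robot, y to its left, z up, the work surface at z = 0. Lengths are in mm, angles in rad, forces in N, time in s.
With the tool pointing down it reaches from about 300 to 775 mm from the base axis. Payload 14.6 kg.
Tool frame: the origin (TCP) lies at the very end of the fingers, on their centre line; the grasp point (between the pads) lies 19 mm behind it; z points along the fingers, y is the line along which they close (so a half turn about z gives the same grasp; the last joint's range is limited). The gripper opens to 94 mm and grips with 3 to 60 N. Pads are 16 mm wide; open, the fingers measure 119 mm over their backs; the gripper's body (75 mm by 177 mm) begins 78 mm behind the grasp point.
Start: joints at [1.214, 0.3, 1.521, -0, 1.321, -0.067], TCP at [157.166, 527.056, 205.446] pointing down, gripper open.
Joint ranges: [-3.03, 3.03], [-0.79, 2.21], [0.23, 2.52], [-1.04, 4.18], [0, 3.07], [-2.55, 2.55]. Speed limits (rad/s): [2.22, 2.22, 2.57, 3.14, 3.14, 3.14].

INTERFACE

Orientations are given as [roll, pitch, yaw] about the fixed x, y, z axes, in that order (R = Rz(yaw) Ry(pitch) Rx(roll)).
In Python, from cell import manip, eyes, ticket gives the robot as it stands. The module is installed in compiled form; this text tells all that it offers.
- The arm moves only by the tool arm_command, never from a script. Its argument "plan" is a list of rows, each a list of 5 numbers: the opening, from -1 (shut) to 1 (fully open), then the shift along the tool's x, y, z in m, then the turn about the tool's z in rad. In form: [[jaw, dx, dy, dz, roll], ...]. A call has 1 to 20 rows; each row shifts and turns the commanded pose from where the row before left it, along the tool's axes as they then stand; what a row does not reach is not made up. A row lasts 1/8 s, in which the tool goes at most 62.5 mm and 10.7 degrees, less where a joint would pass 70% of its speed; a pose out of reach is approached as far as the arm can. A call is refused whole if a number of a shift passes 0.0625 or a number of a turn 0.188, either way. A call with a gripper value outside its range is refused whole. The fingers move at their own pace and stop on an object; "newtons" is the grip in N (left out, the last holds). Time passes only in rows, so rows that do not move let the fingers close. It gives the time, the measured TCP pose, the force, the opening and the grip force at its end, in the units of the state.
- manip.read_state(): the state, without advancing time (a new reading comes with each control period).
- eyes.camera(name): name is "side" or "top" or "wrist"; returns a dict with "img" (420x560x3 uint8, blue, green, red), "z_map" (420x560 float32, mm along the optical axis (not along the pixel's ray), 0 where there is no reading), "fx", "fy", "cx", "cy" (pixels), "eye" and "orientation" of the camera in the world. Camera axes: x right, y down, z forward; pixel columns grow to the right and rows downward; lengths in mm; the calibration is good to about 2 mm. A picture is of the moment at which its call begins.
- ticket.sign_off(): hands the job in; it is judged then, once.
The state is a dict: "clock": time; "joints": joint angles; "qd": joint speeds; "effort": joint torques, N m; "eef_pos": TCP position; "eef_rot": TCP orientation; "wrist_force": force on the tool from outside, world axes, zero at the start; "moment": the same for the moment, N m; "finger_gap": finger opening in mm; "finger_force": force on a finger pad.
Only numpy, scipy, OpenCV 4.12 (cv2) and the standard library are available. Lean on these libraries where they do the work, as an engineer would, in place of code of your own. Each camera call takes 0.05 s, during which the arm holds its last target. There are 200 camera calls.

## Working session

There is one attempt and no reset: what is moved stays moved. The work goes in short steps, Python scripts to look and compute and a tool call to move; the robot and the scene stay as the last step left them, time stands still between calls to the robot, and variables do not carry over. Pictures are saved under pics/ and viewed, at most 10 in all, crops included, and the job is handed in when it is done.

Besides the shell and the picture viewer there is one more tool, called after "Emit:" in YAML: its name, and indented under it one key for each argument. arm_command: Moves the arm, as the interface text tells. Its arguments: {"type":"object","properties":{"plan":{"type":"array"},"newtons":{"type":"number"}},"required":["plan"]}

```bash
mkdir -p pics; cat > h.py <<'E'
import numpy as np, cv2
from scipy.spatial.transform import Rotation as R
from cell import manip, eyes, ticket
def shot(n,save=None):
    c=eyes.camera(n)
    if save: cv2.imwrite('pics/'+save,c['img'])
    o=np.array(c['orientation'],float)
    c['R']=o if o.shape==(3,3) else (R.from_euler('xyz',o).as_matrix() if o.size==3 else R.from_quat(o).as_matrix())
    c['eye']=np.array(c['eye'],float)
    v,u=np.mgrid[0:420,0:560]; z=c['z_map']
    P=np.stack([(u-c['cx'])/c['fx']*z,(v-c['cy'])/c['fy']*z,z],-1)
    c['P']=P@c['R'].T+c['eye']; c['P'][z<=0]=np.nan
    return c
E
python3 - <<'E'
from h import *
for n in('side','top','wrist'):
    c=shot(n,n+'0.png'); print(n,c['eye'],c['orientation'],c['fx'],c['cx'],c['cy']); np.save(n+'0.npy',c['P'])
print(manip.read_state())
a=[cv2.imread(f'pics/{n}0.png') for n in('side','top')]
E
```

```text
side [-508.42833807 -938.74171413 1003.68284765] [-2.11152044 -0.01691915 -0.80898516] 519.659726341623 276.08440443276334 209.87039267888957
top [ 269.20516539   21.95913762 1412.98702097] [-2.95216521e+00  8.75698712e-04 -1.57801551e+00] 423.61643023361677 282.45357084950575 211.10020297883827
wrist [ 91.64859443 545.254124   383.69425766] [2.90377220e+00 1.17146286e-03 1.28107503e+00] 362.0568839599423 283.79565306661675 207.014404505578
{'clock': 0.15, 'joints': array([ 1.21441603e+00,  3.00357679e-01,  1.52143170e+00,  5.27655599e-06,
        1.32072526e+00, -6.66005247e-02]), 'qd': array([-0.00075533,  0.00051098, -0.00320008, -0.00049371,  0.00031567,
        0.00043942]), 'effort': array([ 9.81651147e-05, -5.31953895e+01, -3.52817702e+01,  7.08474289e-02,
        2.34863878e-02, -9.96713129e-05]), 'eef_pos': array([157.08764419, 526.87545541, 205.01174668]), 'eef_rot': array([-3.14067305e+00, -6.64591108e-05,  2.85181155e+00]), 'wrist_force': array([ 0.33279542, -0.85941678,  0.04919074]), 'moment': array([-0.01405349, -0.03801941,  0.03793692]), 'finger_force': 0.0, 'finger_gap': 93.6714417659707}
```

View pics/side0.png

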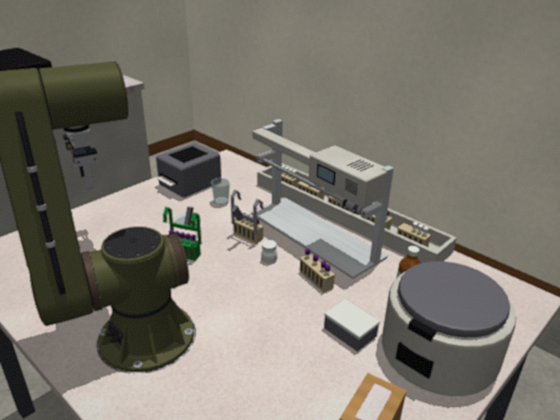

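View pics/top0.png

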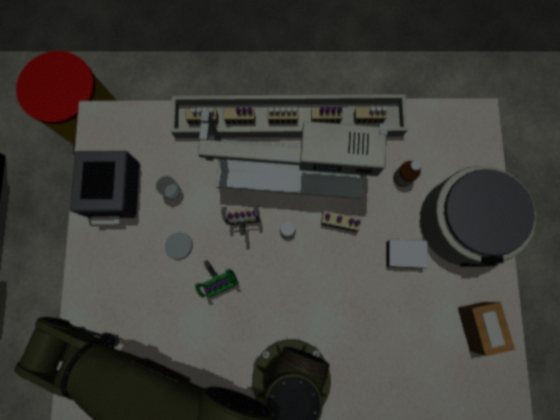

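The side view shows the beige carrier at (247,225) with two hooks, the green look-alike at (183,235) and the stand at (320,190). In the top view the carrier is at (241,215), its tab pointing towards the robot (243,235), and the stand's rail lies under the bar and head, from (205,150) to (380,165).

```bash
cat > m.py <<'E'
from h import *
T=np.load('top0.npy'); S=np.load('side0.npy'); it=cv2.imread('pics/top0.png'); si=cv2.imread('pics/side0.png')
def box(P,lo,hi): return np.all((P>lo)&(P<hi),-1)
c=np.nanmean(T[205:225,230:255].reshape(-1,3),0); print('around',c.round())
for n,P in(('top',T),('side',S)):
    m=box(P,[c[0]-110,c[1]-90,15],[c[0]+50,c[1]+90,190])
    Q=P[m]; print(n,len(Q))
    for a,b in((20,50),(50,62),(62,90),(90,115),(115,135),(135,155),(155,180)):
        q=Q[(Q[:,2]>a)&(Q[:,2]<b)]
        if len(q)>3:
            r=cv2.minAreaRect(q[:,:2].astype(np.float32)); print(a,b,len(q),q.mean(0).round(1),'rect',np.round(r[0],1),np.round(r[1],1),round(r[2],1))
# stand
for n,P in(('top',T),('side',S)):
    for nm,(a,b) in dict(base=(6,18),rail=(205,235),bar=(300,335),head=(332,350)).items():
        m=box(P,[330,-350,a],[760,350,b]); 
        k,l,st,ce=cv2.connectedComponentsWithStats(m.astype(np.uint8))
        for i in range(1,k):
            if st[i,4]>60:
                q=P[l==i]; r=cv2.minAreaRect(q[:,:2].astype(np.float32)); print(n,nm,st[i],q.mean(0).round(1),'rect',np.round(r[0],1),np.round(r[1],1),round(r[2],1))
a=cv2.resize(it[85:260,160:410],None,fx=3,fy=3,interpolation=cv2.INTER_CUBIC); cv2.imwrite('pics/tc.png',cv2.convertScaleAbs(a,alpha=1.6))
E
python3 m.py
```

```text
around [520. 153.  54.]
top 607
20 50 41 [499.8 143.9  37.4] rect [515.7 144.5] [42.8 96.4] 4.6
50 62 157 [516.4 156.1  55.5] rect [514.6 149.3] [ 44.3 106.2] 6.0
62 90 120 [512.4 155.1  83. ] rect [512.6 150.6] [ 41.1 105.9] 6.0
90 115 91 [494.2 147.9 101.2] rect [491.5 147.5] [54.3 95.1] 33.8
115 135 35 [485.6 154.8 125.9] rect [492.1 152.3] [106.5  48.1] 73.3
135 155 74 [472.8 144.9 146.7] rect [484.7 147.9] [ 89.7 108.9] 5.7
155 180 83 [509.5 156.  162.6] rect [509.9 150.9] [ 33.5 109.4] 7.2
side 893
20 50 223 [504.2 136.2  35.2] rect [514.7 149.7] [ 47. 113.] 6.5
50 62 149 [507.9 140.8  55.7] rect [512.4 148.7] [ 44.6 112.8] 6.8
62 90 99 [506.  133.6  76.4] rect [499.1 149.6] [ 57.2 107.9] 21.9
90 115 110 [487.5 132.3 101.5] rect [480.  145.3] [ 53.3 111.7] 14.0
115 135 89 [486.9 146.8 125.3] rect [489.9 147. ] [ 93.5 115.7] 7.4
135 155 131 [490.5 144.1 144.5] rect [485.6 145.4] [ 95.2 115.9] 6.9
155 180 52 [507.8 147.9 162.3] rect [511.3 147.4] [ 33.9 116.6] 1.6
top base [ 216  160  148   40 3577] [646.8   7.1  12.6] rect [648.7  -3. ] [507.  102.5] 84.7
top base [183 233   9  
[... 205 characters left out ...]
1] rect [714.2 229.8] [20.2 78.6] 86.8
top head [ 297  122   90   47 3534] [ 652.8 -142.2  340.8] rect [ 658.5 -137.7] [233.5 123.5] 85.3
side base [ 257  201  131   76 3605] [673.  -38.3  12.4] rect [682.9  -9.6] [503.9 178.6] 85.9
side base [233 229  32  14  85] [506.1 137.5  11.8] rect [505.2 141.7] [ 52.9 110.4] 35.6
side base [300 268  34  24 103] [ 481.3 -185.2   11.5] rect [ 479.8 -173.2] [ 37.  125.8] 3.5
side rail [257 149 132  69 930] [650.3 -52.6 223.8] rect [673.6  -4.6] [510.6 116.8] 85.5
side bar [ 253  122  141   72 1933] [629.6 -21.3 320.3] rect [668.1  -6.9] [509.3 131.9] 85.2
side head [ 310  145   84   38 1464] [ 647.9 -154.5  339.9] rect [ 658.5 -133. ] [254.1 130.6] 86.0
```

View pics/tc.png

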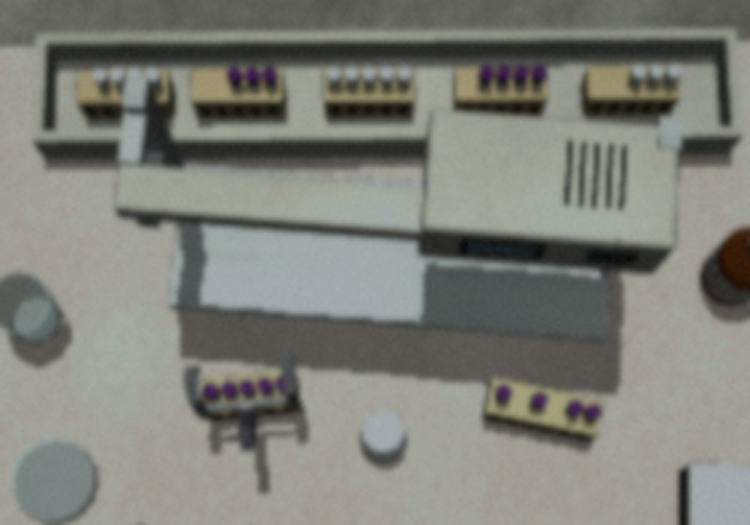

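Measured: the stand's yaw is about -5.3° and the carrier's about +6°, with the carrier centre near (513,149). Rows can't lean the tool directly, so I'll raise it, line the yaw up with the stand, and test whether the lean can be had at the reach limit.

Emit:
arm_command:
  plan:
    - [1,0,0,-0.05,-0.0985]
    - [1,0,0,-0.05,-0.0985]
    - [1,0,0,-0.05,0]
    - [1,0,0,-0.05,0]
    - [1,0,0,-0.05,0]
    - [1,-0.0316,-0.0385,0,0]
    - [1,-0.0316,-0.0385,0,0]
    - [1,-0.0316,-0.0385,0,0]
    - [1,-0.0316,-0.0385,0,0]
    - [1,-0.0316,-0.0385,0,0]
    - [1,-0.0316,-0.0385,0,0]
    - [1,-0.0316,-0.0385,0,0]
    - [1,-0.0316,-0.0385,0,0]
    - [1,-0.0316,-0.0385,0,0]
    - [1,-0.0316,-0.0385,0,0]
    - [1,-0.0316,-0.0385,0,0]
    - [1,-0.0316,-0.0385,0,0]
    - [1,-0.0316,-0.0385,0,0]
    - [1,-0.0316,-0.0385,0,0]

```text
clock: 2.52
eef_pos: [548.4, -52.2, 455.2]
eef_rot: [3.142, -0.0, 3.049]
wrist_force: [0.5, 0.8, 0.8]
finger_gap: 94.0
finger_force: 0.0
```

```bash
python3 - <<'E'
from h import *
s=manip.read_state(); print(s['joints'].round(3),s['eef_pos'].round(1),s['eef_rot'].round(3))
S=np.load('side0.npy');T=np.load('top0.npy')
# rail points: side cloud z 210-228, off posts; predicted line
o=np.array([646,3]);a=np.deg2rad(-5.3);ex=np.array([np.cos(a),np.sin(a)]);ey=np.array([-ex[1],ex[0]])
for nm,P in(('s',S),('t',T)):
    Q=P.reshape(-1,3);Q=Q[np.isfinite(Q[:,0])]
    d=Q[:,:2]-o;x=d@ex;y=d@ey
    m=(Q[:,2]>205)&(Q[:,2]<235)&(abs(x)<40)&(abs(y)<260)
    print(nm,m.sum())
    for b in range(-240,260,40):
        k=m&(y>=b)&(y<b+40)
        if k.sum()>2: print(b,k.sum(),np.median(x[k]).round(1),x[k].min().round(1),x[k].max().round(1),np.median(Q[k,2]).round(1),Q[k,2].max().round(1))
# front edges: bar (z~300-335), head, base
    for n2,(z0,z1,y0,y1) in dict(bar=(318,332,0,240),head=(335,345,-240,-35),base=(10,15,-240,240)).items():
        k=(Q[:,2]>z0)&(Q[:,2]<z1)&(y>y0)&(y<y1)&(x>-150)&(x<130)
        yy,xx=y[k],x[k];e=[]
        for b in np.arange(y0,y1,20):
            j=(yy>=b)&(yy<b+20)
            if j.sum()>3:e.append((b+10,np.percentile(xx[j],3)))
        e=np.array(e)
        if len(e)>3: print(n2,'front x',np.median(e[:,1]).round(1),'slope deg',np.degrees(np.polyfit(*e.T,1)[0]).round(2),'y ext',np.percentile(y[(Q[:,2]>z0)&(Q[:,2]<z1)&(x>-35)&(x<12)&(abs(y)<300)],[0.5,99.5]).round(1))
E
```

```text
[-0.161  0.264  1.003  0.     1.876 -1.639] [548.4 -52.2 455.2] [ 3.142 -0.     3.049]
s 765
-240 108 -13.6 -27.3 36.6 225.6 234.8
-200 69 -12.7 -19.5 -3.2 225.8 234.7
-160 44 -5.6 -11.6 3.1 224.1 228.7
-120 36 -5.1 -10.0 5.0 222.8 230.0
-80 38 -6.1 -11.1 3.4 223.4 229.2
-40 39 -5.3 -12.1 4.0 224.7 228.9
0 35 -5.0 -11.7 1.6 224.0 228.3
40 36 -6.1 -10.4 0.3 223.3 230.8
80 30 -6.0 -11.4 2.6 223.9 229.4
120 30 -6.4 -12.8 0.9 223.0 228.1
160 32 -6.3 -12.2 3.2 223.6 231.3
200 110 0.7 -18.0 39.5 225.7 234.9
240 15 -4.2 -14.6 38.4 227.9 231.7
bar front x -36.8 slope deg -0.06 y ext [-259.3  238.5]
head front x -32.4 slope deg 0.1 y ext [-260.1  -37.5]
base front x -40.3 slope deg 2.53 y ext [-257.8  236.1]
t 24
-240 3 -27.0 -28.1 -26.1 220.6 224.6
200 13 -14.8 -17.1 -9.7 222.9 230.5
bar front x -36.1 slope deg -0.1 y ext [-245.6  242.4]
head front x -32.4 slope deg -0.04 y ext [-254.9  174. ]
base front x -41.6 slope deg -0.12 y ext [-254.2  240.3]
```

Emit:
arm_command:
  plan:
    - [1,-0.02,0.037,0,0]
    - [1,-0.04,0,0,0]
    - [1,-0.04,0,0,0]
    - [1,-0.04,0,0,0]
    - [1,-0.04,0,0,0]
    - [1,-0.04,0,0,0]
    - [1,-0.04,0,0,0]

```text
clock: 3.4
eef_pos: [740.2, -34.6, 412.5]
eef_rot: [3.139, 0.045, 3.049]
wrist_force: [0.0, -0.2, 0.3]
finger_gap: 94.2
finger_force: 0.0
```

```bash
cat > st.py <<'E'
from h import *
s=manip.read_state(); print(s['clock'],'q',s['joints'].round(3),'p',s['eef_pos'].round(1)); M=R.from_euler('xyz',s['eef_rot']).as_matrix(); print('axes xt,yt,zt:',M.T.round(3).tolist(),'F',s['wrist_force'].round(1),'M',s['moment'].round(2),'gap',round(s['finger_gap'],1),s['finger_force'])
E
python3 st.py
```

```text
3.4 q [-0.097  0.837  0.236  0.003  2.023 -1.574] p [740.2 -34.6 412.5]
axes xt,yt,zt: [[-0.995, 0.093, -0.045], [0.093, 0.996, 0.002], [0.045, -0.002, -0.999]] F [ 0.  -0.2  0.3] M [ 0.02  0.05 -0.02] gap 94.2 0.0
```

Emit:
arm_command:
  plan:
    - [1,-0.05,0,-0.03,0]
    - [1,-0.05,0,-0.03,0]
    - [1,-0.05,0,-0.03,0]
    - [1,-0.05,0,-0.03,0]

```text
clock: 3.9
eef_pos: [758.8, -43.5, 441.8]
eef_rot: [3.134, 0.178, 3.048]
wrist_force: [0.5, -0.3, -0.3]
finger_gap: 93.8
finger_force: 0.0
```

```bash
python3 st.py
```

```text
3.9 q [-0.109  0.802  0.235  0.011  1.926 -1.582] p [758.8 -43.5 441.8]
axes xt,yt,zt: [[-0.98, 0.092, -0.177], [0.092, 0.996, 0.007], [0.177, -0.009, -0.984]] F [ 0.5 -0.3 -0.3] M [-0.04  0.08 -0.07] gap 93.8 0.0
```

Emit:
arm_command:
  plan:
    - [1,-0.05,0.005,-0.03,0]
    - [1,-0.05,0.005,-0.03,0]
    - [1,-0.05,0.005,-0.03,0]
    - [1,-0.05,0.005,-0.03,0]
    - [1,-0.05,0.005,-0.03,0]
    - [1,-0.05,0.005,-0.03,0]

```text
clock: 4.65
eef_pos: [768.3, -27.9, 512.7]
eef_rot: [3.124, 0.373, 3.046]
wrist_force: [0.5, 0.4, -0.0]
finger_gap: 94.0
finger_force: 0.0
```

```bash
python3 st.py
```

```text
4.65 q [-0.089  0.72   0.236  0.016  1.812 -1.561] p [768.3 -27.9 512.7]
axes xt,yt,zt: [[-0.927, 0.089, -0.365], [0.089, 0.996, 0.016], [0.365, -0.017, -0.931]] F [ 0.5  0.4 -0. ] M [-0.02  0.21 -0.03] gap 94.0 0.0
```

Emit:
arm_command:
  plan:
    - [1,-0.05,-0.01,-0.03,0]
    - [1,-0.05,-0.01,-0.03,0]
    - [1,-0.05,-0.01,-0.03,0]
    - [1,-0.05,-0.01,-0.03,0]

```text
clock: 5.15
eef_pos: [755.1, -73.2, 575.7]
eef_rot: [3.12, 0.504, 3.042]
wrist_force: [0.6, -0.6, 0.3]
finger_gap: 93.6
finger_force: 0.0
```

```bash
python3 st.py
```

```text
5.15 q [-0.164  0.646  0.236  0.053  1.758 -1.617] p [755.1 -73.2 575.7]
axes xt,yt,zt: [[-0.872, 0.087, -0.483], [0.089, 0.996, 0.019], [0.482, -0.027, -0.876]] F [ 0.6 -0.6  0.3] M [0.01 0.25 0.01] gap 93.6 0.0
```

Emit:
arm_command:
  plan:
    - [0.3,0.02,0.008,0.006,-0.02]
    - [0.3,0.0407,0.0159,0.0116,0]
    - [0.3,0.0407,0.0159,0.0116,0]
    - [0.3,0.0407,0.0159,0.0116,0]
    - [0.3,0.0407,0.0159,0.0116,0]
    - [0.3,0.0407,0.0159,0.0116,0]
    - [0.3,0.0407,0.0159,0.0116,0]
    - [0.3,0.0407,0.0159,0.0116,0]
    - [0.3,0.0407,0.0159,0.0116,0]
    - [0.3,0.0407,0.0159,0.0116,0]
    - [0.3,0.0407,0.0159,0.0116,0]
    - [0.3,0.02,0.008,0.006,0]

```text
clock: 6.65
eef_pos: [444.8, 125.7, 255.8]
eef_rot: [3.13, 0.502, 3.066]
wrist_force: [0.8, 0.2, 0.5]
finger_gap: 61.1
finger_force: 0.0
```

```bash
python3 st.py; python3 - <<'E'
from h import *
c=shot('wrist','w1.png'); P=c['P']; np.save('w1.npy',P)
print(c['eye'].round(1))
C=np.array([513,149]);a=np.deg2rad(6.3);ex=np.array([np.cos(a),np.sin(a)]);ey=np.array([-ex[1],ex[0]])
for nm,P in(('top',np.load('top0.npy')),('side',np.load('side0.npy')),('wrist',P)):
    Q=P.reshape(-1,3);Q=Q[np.isfinite(Q[:,0])];d=Q[:,:2]-C;x=d@ex;y=d@ey
    for b in range(95,155,10):
        k=(Q[:,2]>b)&(Q[:,2]<b+10)&(x<-25)&(x>-90)&(abs(y)<20)
        if k.sum()>3: print(nm,b,k.sum(),'x',np.percentile(x[k],[5,50,95]).round(1),'y',np.percentile(y[k],[5,50,95]).round(1))
    k=(Q[:,2]>158)&(Q[:,2]<180)&(abs(x)<40)&(abs(y)<80)
    for s in(-1,1):
        j=k&(y*s>0)
        if j.sum()>3: print(nm,'hook',s,j.sum(),x[j].mean().round(1),y[j].min().round(1),y[j].max().round(1),Q[j,2].max().round(1))
E
```

```text
6.65 q [ 0.291 -0.205  2.01  -0.214  0.871 -1.107] p [444.8 125.7 255.8]
axes xt,yt,zt: [[-0.874, 0.067, -0.481], [0.071, 0.997, 0.01], [0.481, -0.025, -0.877]] F [0.8 0.2 0.5] M [ 0.01  0.13 -0.01] gap 61.1 0.0
[298.8 133.7 379.8]
top 105 5 x [-28.1 -27.8 -26.8] y [-3.8  1.5  7.3]
top 115 7 x [-41.2 -32.3 -31.3] y [-4.6 -1.6  6.6]
top 125 12 x [-49.1 -40.2 -36.1] y [-4.7  0.8  7.2]
top 135 24 x [-72.6 -66.5 -45. ] y [-4.2  3.   9. ]
top 145 22 x [-67.8 -58.4 -49.5] y [-3.4  0.7  6.9]
top hook -1 33 -2.9 -52.2 -41.2 170.8
top hook 1 37 -1.3 44.7 56.9 170.9
side 95 18 x [-52.3 -40.1 -26.7] y [-7.6 -5.3  3.8]
side 105 20 x [-58.9 -46.6 -32.6] y [-8.8 -5.2  2.2]
side 115 16 x [-63.6 -49.  -34.4] y [-8.4 -5.1  5. ]
side 125 22 x [-66.3 -55.9 -40. ] y [-9.5 -4.3 -0.2]
side 135 28 x [-74.7 -63.8 -53.1] y [-7.3 -3.9  7.2]
side 145 15 x [-62.8 -56.7 -49.5] y [-9.4 -0.9  7.7]
side hook -1 22 -4.6 -55.6 -41.0 168.8
side hook 1 20 -4.7 41.9 55.6 170.3
wrist 135 331 x [-72.1 -67.1 -61.2] y [-3.8  2.4  8.7]
wrist 145 284 x [-61.5 -55.9 -50.9] y [-3.6  2.5  8.4]
wrist hook -1 291 -5.4 -53.4 -40.9 169.6
wrist hook 1 321 -4.8 44.8 57.0 169.8
```

View pics/w1.png

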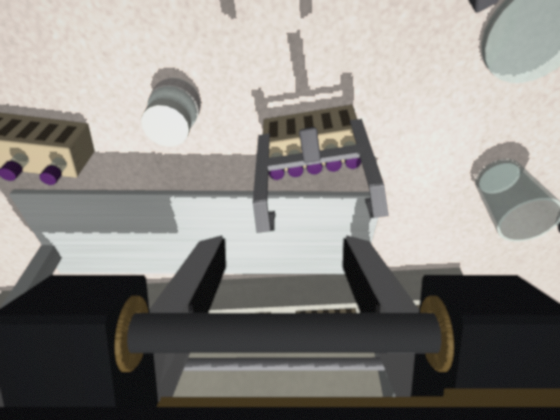

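The wrist view shows the tab end at (310,145) between the two hooks at (265,215) and (375,200), and the jar clear at (170,115). The grip point comes out at about (458.6,145.2,132). Approaching now.

Emit:
arm_command:
  plan:
    - [0.3,0.025,0.01,0,0]
    - [0.3,0.024,0.009,0,0]
    - [0.3,0,0,0.03,0]
    - [0.3,0,0,0.035,0]
    - [0.3,0,0,0.035,0]
    - [0.3,0,0,0.02,0]
    - [0.3,0,0,0.0135,0]
    - [0.3,0,0,0,0]

```text
clock: 7.7
eef_pos: [469.0, 143.9, 116.0]
eef_rot: [3.131, 0.501, 3.065]
wrist_force: [0.1, 0.4, 0.4]
finger_gap: 61.2
finger_force: 0.0
```

```bash
python3 st.py
```

```text
7.7 q [ 0.32   0.064  2.12  -0.366  0.514 -0.897] p [469.  143.9 116. ]
axes xt,yt,zt: [[-0.874, 0.067, -0.481], [0.072, 0.997, 0.009], [0.48, -0.026, -0.877]] F [0.1 0.4 0.4] M [ 0.06  0.23 -0.02] gap 61.2 0.0
```

Emit:
arm_command:
  plan:
    - [-1,0,0,0,0]
    - [-1,0,0,0,0]
    - [-1,0,0,0,0]
    - [-1,0,0,0,0]
    - [-1,0,0,0,0]
    - [-1,0,0,0,0]
  newtons: 40

```text
clock: 8.45
eef_pos: [468.9, 144.1, 116.3]
eef_rot: [3.131, 0.502, 3.066]
wrist_force: [0.9, -0.9, 2.4]
finger_gap: 13.7
finger_force: 40.0
```

```bash
python3 st.py
```

```text
8.45 q [ 0.321  0.063  2.121 -0.367  0.514 -0.896] p [468.9 144.1 116.3]
axes xt,yt,zt: [[-0.874, 0.066, -0.481], [0.071, 0.997, 0.009], [0.481, -0.026, -0.877]] F [ 0.9 -0.9  2.4] M [-0.38 -0.08 -0.05] gap 13.7 39.98628795146942
```

Emit:
arm_command:
  plan:
    - [-1,-0.0135,0.0003,-0.0246,0]
    - [-1,-0.0135,0.0003,-0.0246,0]
    - [-1,-0.0135,0.0003,-0.0246,0]
    - [-1,-0.0135,0.0003,-0.0246,0]
    - [-1,0,0,0,0]
    - [-1,0,0,0,0]

```text
clock: 9.2
eef_pos: [468.2, 144.1, 226.7]
eef_rot: [3.132, 0.499, 3.065]
wrist_force: [1.0, -0.4, -2.7]
finger_gap: 14.1
finger_force: 40.0
```

```bash
cat > hk.py <<'E'
from h import *
# hooks: points in a box round predicted hook pose; stand frame
o=np.array([645.5,-3.]);a=np.deg2rad(-5.3);ex=np.array([np.cos(a),np.sin(a)]);ey=np.array([-ex[1],ex[0]])
def stand(Q): d=Q[...,:2]-o; return np.stack([d@ex,d@ey,Q[...,2]],-1)
def pred():
    s=manip.read_state();M=R.from_euler('xyz',s['eef_rot']).as_matrix();g=s['eef_pos']-19*M[:,2];y=M[:,1];c=np.arctan2(-y[0],y[1])
    return g+np.array([np.cos(c)*54.5,np.sin(c)*54.5,22]),stand(g)
E
cat > hm.py <<'E'
from hk import *
p,g=pred();q=stand(p);print('pred hook stand',q.round(1),'grasp stand',g.round(1))
for n in('side','top','wrist'):
    c=shot(n,n+'_l.png');W=stand(c['P']).reshape(-1,3);W=W[np.isfinite(W[:,0])]-q
    for s in(-1,1):
        k=(abs(W[:,0])<35)&(W[:,1]*s>30)&(W[:,1]*s<75)&(W[:,2]>4)&(W[:,2]<30)
        if k.sum()>5:
            w=W[k]; top=w[w[:,2]>np.percentile(w[:,2],90)-4]
            print(n,s,k.sum(),'ridge x',top[:,0].mean().round(1),'y',np.percentile(w[:,1],[3,50,97]).round(1),'zmax',np.percentile(w[:,2],98).round(1),'xr',np.percentile(w[:,0],[3,97]).round(1))
    k=(abs(W[:,0])<24)&(abs(W[:,1])<56)&(W[:,2]>-104)&(W[:,2]<-94)
    if k.sum()>30: r=cv2.minAreaRect(W[k][:,:2].astype(np.float32));print(n,'block',np.round(r[0],1),np.round(r[1],1),round(r[2],1))
E
python3 st.py;python3 hm.py
```

```text
9.2 q [ 0.321 -0.102  1.991 -0.249  0.798 -1.043] p [468.2 144.1 226.7]
axes xt,yt,zt: [[-0.875, 0.067, -0.479], [0.071, 0.997, 0.009], [0.478, -0.027, -0.878]] F [ 1.  -0.4 -2.7] M [0.04 0.69 0.  ] gap 14.1 39.99899983406067
pred hook stand [-144.8  130.9  265.4] grasp stand [-199.3  129.8  243.4]
side -1 19 ridge x -3.6 y [-61.4 -54.2 -44.5] zmax 14.4 xr [-9.9  4.2]
side block [ 0.2 -1. ] [ 45.5 108.8] 1.2
top -1 36 ridge x -3.7 y [-56.  -50.5 -44.8] zmax 15.2 xr [-13.7   8.5]
top 1 40 ridge x -3.4 y [40.8 46.5 52.1] zmax 16.2 xr [-17.1   5.3]
top block [ 0.4 -1.6] [ 44.1 104.7] 1.0
wrist block [-1.7 -0.8] [ 38.5 109.8] 1.1
```

Emit:
arm_command:
  plan:
    - [-1,-0.02,-0.006,0.0109,0]
    - [-1,-0.0255,-0.0076,0.0139,0]
    - [-1,-0.0255,-0.0076,0.0139,0]
    - [-1,-0.0255,-0.0076,0.0139,0]
    - [-1,-0.02,-0.006,0.0109,0]
    - [-1,-0.011,-0.0033,0.0058,0]
    - [-1,0,0,0,0]
    - [-1,0,0,0,0]

```text
clock: 10.35
eef_pos: [610.2, 96.3, 228.3]
eef_rot: [3.131, 0.501, 3.066]
wrist_force: [-0.3, -0.3, -2.5]
finger_gap: 13.6
finger_force: 40.0
```

```bash
python3 st.py;python3 hm.py; python3 - <<'E'
from h import *
s=cv2.imread('pics/side_l.png')[90:240,200:400];w=cv2.imread('pics/wrist_l.png')
cv2.imwrite('pics/c1.png',np.vstack([cv2.resize(s,(560,420),interpolation=2)[:300],w[:300]]))
E
```

```text
10.35 q [ 0.137  0.178  1.697 -0.13   0.777 -1.29 ] p [610.2  96.3 228.3]
axes xt,yt,zt: [[-0.875, 0.067, -0.48], [0.071, 0.997, 0.009], [0.48, -0.026, -0.877]] F [-0.3 -0.3 -2.5] M [-0.    0.57 -0.03] gap 13.6 39.99939143657684
pred hook stand [  1.   96.4 267. ] grasp stand [-53.5  95.2 245. ]
side -1 18 ridge x -3.1 y [-62.  -53.7 -45. ] zmax 12.9 xr [-16.4   1.5]
side block [-0.7 -0.8] [ 43.3 107.4] 3.3
top block [-8.  -2.5] [ 27.3 104.1] 1.3
wrist block [-1.7 -0.6] [ 37.8 109.9] 1.3
```

View pics/c1.png

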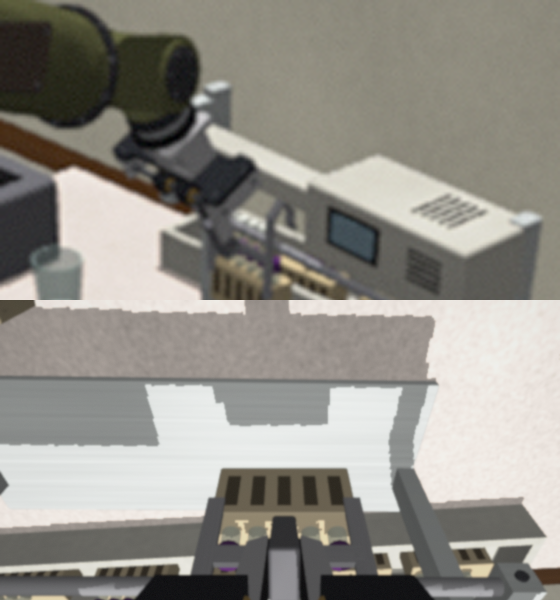

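The upper picture shows the hook peak at (283,212) under the bar, with its lip over the rail. The lower one shows the carrier straight in the gripper. The hook is within about 1 mm of the rail axis, so I lower it.

Emit:
arm_command:
  plan:
    - [-1,0.005,-0.0001,0.0092,0]
    - [-1,0.005,-0.0001,0.0092,0]
    - [-1,0.005,-0.0001,0.0092,0]
    - [-1,0.005,-0.0001,0.0092,0]
    - [-1,0,0,0,0]

```text
clock: 11.12
eef_pos: [610.7, 96.0, 185.7]
eef_rot: [3.131, 0.5, 3.065]
wrist_force: [-0.1, 0.3, -3.0]
finger_gap: 13.9
finger_force: 40.0
```

```bash
python3 st.py;python3 hm.py
```

```text
11.125 q [ 0.137  0.224  1.746 -0.145  0.684 -1.271] p [610.7  96.  185.7]
axes xt,yt,zt: [[-0.875, 0.067, -0.48], [0.071, 0.997, 0.009], [0.479, -0.026, -0.877]] F [-0.1  0.3 -3. ] M [0.08 0.52 0.02] gap 13.9 39.99835431575775
pred hook stand [  1.6  96.1 224.4] grasp stand [-52.9  95.  202.4]
side -1 18 ridge x -2.9 y [-59.5 -53.9 -45.3] zmax 15.4 xr [-9.7  6.2]
side block [ 0.6 -1.1] [ 44.1 109.1] 0.4
top 1 6 ridge x -16.6 y [41.5 46.8 49.4] zmax 7.7 xr [-20.1 -14.9]
top block [-1.5 -1.3] [ 37.7 104. ] 1.4
wrist block [-0.7 -0.5] [ 37.6 110.1] 1.3
```

Emit:
arm_command:
  plan:
    - [-1,0.0015,0,0.0026,0]
    - [-1,0,0,0,0]

```text
clock: 11.52
eef_pos: [611.4, 96.0, 184.6]
eef_rot: [3.131, 0.504, 3.065]
wrist_force: [-3.6, -0.7, 4.2]
finger_gap: 13.8
finger_force: 40.0
```

Emit:
arm_command:
  plan:
    - [-1,0.0007,0,0.0013,0]
    - [-1,0,0,0,0]

```text
clock: 11.78
eef_pos: [611.6, 96.0, 183.6]
eef_rot: [3.131, 0.505, 3.065]
wrist_force: [-4.8, -0.2, 7.5]
finger_gap: 13.9
finger_force: 40.0
```

Emit:
arm_command:
  plan:
    - [-1,0.0007,0,0.0013,0]
    - [-1,0,0,0,0]

```text
clock: 12.02
eef_pos: [611.7, 96.0, 182.2]
eef_rot: [3.131, 0.505, 3.065]
wrist_force: [-3.9, -0.8, 7.9]
finger_gap: 13.5
finger_force: 40.0
```

Emit:
arm_command:
  plan:
    - [-1,0.0013,0,-0.0007,0]
    - [-1,0,0,0,0]

```text
clock: 12.28
eef_pos: [609.2, 96.1, 180.4]
eef_rot: [3.131, 0.501, 3.065]
wrist_force: [-2.0, 1.2, 0.3]
finger_gap: 14.0
finger_force: 40.0
```

```bash
python3 st.py;python3 hm.py
```

```text
12.275 q [ 0.137  0.227  1.756 -0.148  0.67  -1.267] p [609.2  96.1 180.4]
axes xt,yt,zt: [[-0.875, 0.067, -0.48], [0.071, 0.997, 0.009], [0.48, -0.026, -0.877]] F [-2.   1.2  0.3] M [-0.02  0.54 -0.01] gap 14.0 39.996827244758606
pred hook stand [1.00e-01 9.62e+01 2.19e+02] grasp stand [-54.4  95.  197. ]
side -1 39 ridge x -4.5 y [-73.6 -54.7 -31.9] zmax 20.6 xr [-18.2   2.7]
side block [ 1.5 -2. ] [ 40.2 109.2] 2.9
top -1 9 ridge x -15.2 y [-55.2 -49.4 -46.4] zmax 9.7 xr [-18.7 -12.7]
top 1 13 ridge x -15.5 y [41.  44.8 50.3] zmax 11.3 xr [-21.1 -12.1]
top block [ 1.1 -0.9] [ 36.4 104.9] 0.9
wrist block [ 1.9 -0.6] [ 35.9 110. ] 1.2
```

Emit:
arm_command:
  plan:
    - [-1,0.0002,-0.015,-0.0003,0]
    - [-1,0.00035,-0.025,-0.00046,0]
    - [-1,0.00035,-0.025,-0.00046,0]
    - [-1,0.0002,-0.015,-0.0003,0]
    - [-1,0,0,0,0]

```text
clock: 13.05
eef_pos: [601.9, 15.7, 180.5]
eef_rot: [3.131, 0.501, 3.064]
wrist_force: [-0.6, 1.0, -2.2]
finger_gap: 13.6
finger_force: 40.0
```

```bash
python3 st.py;python3 hm.py
```

```text
13.05 q [-0.029  0.188  1.803 -0.021  0.649 -1.511] p [601.9  15.7 180.5]
axes xt,yt,zt: [[-0.874, 0.068, -0.48], [0.072, 0.997, 0.009], [0.48, -0.027, -0.877]] F [-0.6  1.  -2.2] M [ 0.06  0.6  -0.01] gap 13.6 39.99785363674164
pred hook stand [  0.3  15.4 219.1] grasp stand [-54.2  14.3 197.1]
side -1 28 ridge x -8.1 y [-70.8 -54.3 -37. ] zmax 15.1 xr [-15.4   3.1]
side block [ 3.2 -2.9] [ 41.3 105.5] 0.2
top 1 10 ridge x -15.0 y [43.1 48.9 52. ] zmax 12.7 xr [-18.8 -11.5]
top block [ 0.7 -0.9] [ 36.6 107.9] 1.3
wrist block [1.6 0.2] [ 35.5 110.2] 1.0
```

Emit:
arm_command:
  plan:
    - [-1,0.0002,-0.015,-0.0003,0]
    - [-1,0.00035,-0.025,-0.00046,0]
    - [-1,0.0003,-0.02,-0.0004,0]
    - [-1,0.00015,-0.01,-0.0002,0]
    - [-1,0,0,0,0]

```text
clock: 13.82
eef_pos: [595.6, -53.2, 180.7]
eef_rot: [3.131, 0.501, 3.065]
wrist_force: [-0.3, 0.2, -3.2]
finger_gap: 13.7
finger_force: 40.0
```

Emit:
arm_command:
  plan:
    - [-1,7e-05,-0.005,-0.0001,0]
    - [-1,7e-05,-0.005,-0.0001,0]
    - [-1,0,0,0,0]

```text
clock: 14.2
eef_pos: [594.6, -63.3, 180.8]
eef_rot: [3.131, 0.502, 3.065]
wrist_force: [0.2, -0.4, -2.1]
finger_gap: 13.7
finger_force: 40.0
```

Emit:
arm_command:
  plan:
    - [-1,7e-05,-0.004,-0.0001,0]
    - [-1,0,0,0,0]

```text
clock: 14.45
eef_pos: [594.2, -67.4, 180.8]
eef_rot: [3.131, 0.502, 3.065]
wrist_force: [-0.3, 0.3, -2.7]
finger_gap: 13.7
finger_force: 40.0
```

Emit:
arm_command:
  plan:
    - [-1,7e-05,-0.004,-0.0001,0]
    - [-1,0,0,0,0]

```text
clock: 14.7
eef_pos: [593.8, -71.4, 180.9]
eef_rot: [3.131, 0.502, 3.065]
wrist_force: [0.1, 0.2, -2.2]
finger_gap: 13.9
finger_force: 40.0
```

Emit:
arm_command:
  plan:
    - [-1,7e-05,-0.003,0.0001,0]
    - [-1,0,0,0,0]

```text
clock: 14.95
eef_pos: [593.6, -74.4, 180.7]
eef_rot: [3.131, 0.502, 3.065]
wrist_force: [0.2, -0.2, -2.6]
finger_gap: 13.6
finger_force: 40.0
```

Emit:
arm_command:
  plan:
    - [-1,7e-05,-0.003,0.0001,0]
    - [-1,0,0,0,0]

```text
clock: 15.2
eef_pos: [593.4, -77.3, 180.5]
eef_rot: [3.131, 0.502, 3.065]
wrist_force: [0.5, 1.2, -2.4]
finger_gap: 13.5
finger_force: 40.0
```

Emit:
arm_command:
  plan:
    - [-1,7e-05,-0.003,0.0001,0]
    - [-1,0,0,0,0]

```text
clock: 15.45
eef_pos: [593.2, -80.4, 180.4]
eef_rot: [3.131, 0.502, 3.065]
wrist_force: [-0.9, -1.2, -3.5]
finger_gap: 14.1
finger_force: 40.0
```

Emit:
arm_command:
  plan:
    - [-1,7e-05,-0.003,0.0001,0]
    - [-1,0,0,0,0]

```text
clock: 15.7
eef_pos: [592.9, -83.4, 180.2]
eef_rot: [3.131, 0.502, 3.065]
wrist_force: [0.1, 0.2, -2.2]
finger_gap: 13.5
finger_force: 40.0
```

Emit:
arm_command:
  plan:
    - [-1,4e-05,-0.0025,0,0]
    - [-1,0,0,0,0]

```text
clock: 15.95
eef_pos: [592.7, -85.8, 180.2]
eef_rot: [3.131, 0.502, 3.065]
wrist_force: [-0.2, 0.6, -1.9]
finger_gap: 14.0
finger_force: 40.0
```

Emit:
arm_command:
  plan:
    - [-1,4e-05,-0.0025,0,0]
    - [-1,0,0,0,0]

```text
clock: 16.2
eef_pos: [592.5, -88.3, 180.2]
eef_rot: [3.131, 0.502, 3.065]
wrist_force: [-0.7, -0.8, -2.8]
finger_gap: 13.8
finger_force: 40.0
```

Emit:
arm_command:
  plan:
    - [-1,4e-05,-0.0025,0,0]
    - [-1,0,0,0,0]

```text
clock: 16.45
eef_pos: [592.3, -90.8, 180.1]
eef_rot: [3.131, 0.502, 3.065]
wrist_force: [-0.6, 0.1, -3.2]
finger_gap: 13.6
finger_force: 40.0
```

Emit:
arm_command:
  plan:
    - [-1,4e-05,-0.0025,0,0]
    - [-1,0,0,0,0]

```text
clock: 16.7
eef_pos: [592.1, -93.3, 180.1]
eef_rot: [3.131, 0.502, 3.065]
wrist_force: [-0.4, 0.6, -3.0]
finger_gap: 13.7
finger_force: 40.0
```

Emit:
arm_command:
  plan:
    - [-1,4e-05,-0.0025,0,0]
    - [-1,0,0,0,0]

```text
clock: 16.95
eef_pos: [591.9, -95.8, 180.1]
eef_rot: [3.131, 0.502, 3.065]
wrist_force: [-0.9, -0.4, -2.3]
finger_gap: 13.7
finger_force: 40.0
```

Emit:
arm_command:
  plan:
    - [-1,4e-05,-0.0025,0,0]
    - [-1,0,0,0,0]

```text
clock: 17.2
eef_pos: [591.6, -98.3, 180.0]
eef_rot: [3.131, 0.502, 3.065]
wrist_force: [-0.7, -0.4, -2.7]
finger_gap: 13.7
finger_force: 40.0
```

```bash
python3 hm.py; python3 - <<'E'
from hk import *
c=shot('side','s2.png');p,g=pred();q=stand(p);W=stand(c['P'])
# dark (collar/plunger) points near rail
m=(abs(W[...,0])<22)&(W[...,1]<-60)&(W[...,1]>-235)&(abs(W[...,2]-220)<22)
print('hook y pred',q.round(1))
for b in range(-235,-60,7):
    k=m&(W[...,1]>=b)&(W[...,1]<b+7)
    if k.sum(): print(b,k.sum(),'z',W[k][:,2].min().round(),W[k][:,2].max().round(),'xmin',W[k][:,0].min().round(),'bright',c['img'][k].mean().round())
cv2.imwrite('pics/s2c.png',cv2.resize(c['img'][150:230,300:400],None,fx=7,fy=7,interpolation=2))
E
```

```text
pred hook stand [  0.5 -99.1 218.6] grasp stand [ -54.  -100.2  196.6]
side -1 39 ridge x -9.1 y [-71.4 -55.9 -34.2] zmax 14.6 xr [-18.   -2.4]
side block [ 2.8 -1.9] [ 39.7 108.2] 0.6
top block [-6.8 -1. ] [ 21.3 107.5] 1.2
wrist block [ 1.9 -0.6] [ 35.9 109.9] 1.3
hook y pred [  0.5 -98.9 218.7]
-235 17 z 214.0 237.0 xmin -18.0 bright 108.0
-228 26 z 209.0 236.0 xmin -16.0 bright 88.0
-221 21 z 208.0 237.0 xmin -21.0 bright 81.0
-214 22 z 202.0 236.0 xmin -22.0 bright 61.0
-207 11 z 210.0 235.0 xmin -17.0 bright 60.0
-200 17 z 214.0 235.0 xmin -19.0 bright 91.0
-193 13 z 207.0 235.0 xmin -18.0 bright 89.0
-186 19 z 215.0 237.0 xmin -18.0 bright 94.0
-179 8 z 213.0 234.0 xmin -18.0 bright 85.0
-172 11 z 218.0 233.0 xmin -16.0 bright 65.0
-165 12 z 212.0 231.0 xmin -18.0 bright 33.0
-158 28 z 199.0 233.0 xmin -22.0 bright 83.0
-151 18 z 198.0 234.0 xmin -19.0 bright 97.0
-144 5 z 213.0 226.0 xmin -16.0 bright 99.0
-137 8 z 217.0 226.0 xmin -9.0 bright 103.0
-130 7 z 220.0 228.0 xmin -9.0 bright 101.0
```

View pics/s2c.png

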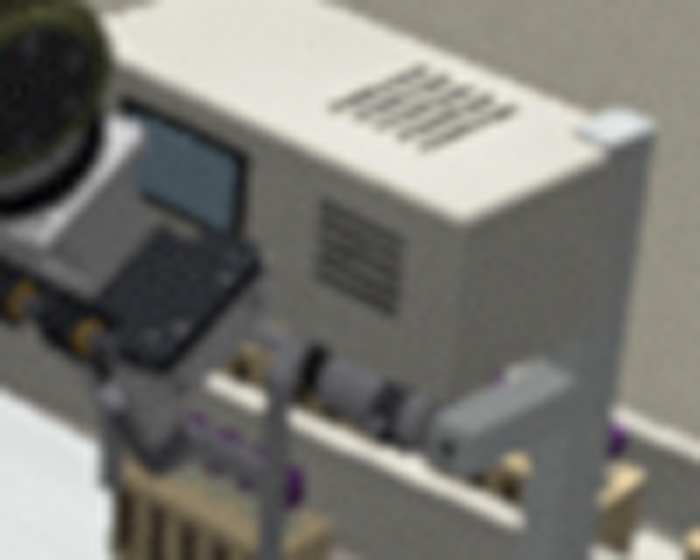

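The crop shows the leading hook at (285,360), almost touching the black plunger at (318,370), with the sleeve behind it at (355,385). I'll approach it in small steps.

Emit:
arm_command:
  plan:
    - [-1,3e-05,-0.0015,0,0]
    - [-1,0,0,0,0]

```text
clock: 17.65
eef_pos: [591.5, -99.7, 180.0]
eef_rot: [3.131, 0.502, 3.065]
wrist_force: [-0.0, -0.4, -1.4]
finger_gap: 14.2
finger_force: 40.0
```

Emit:
arm_command:
  plan:
    - [-1,3e-05,-0.0015,0,0]
    - [-1,0,0,0,0]

```text
clock: 17.9
eef_pos: [591.3, -100.6, 179.9]
eef_rot: [3.13, 0.501, 3.066]
wrist_force: [-1.2, 5.4, -0.5]
finger_gap: 14.0
finger_force: 40.0
```

Emit:
arm_command:
  plan:
    - [-1,3e-05,-0.0015,0,0]
    - [-1,0,0,0,0]

```text
clock: 18.15
eef_pos: [591.1, -101.9, 179.8]
eef_rot: [3.13, 0.501, 3.066]
wrist_force: [-2.6, 5.7, -0.2]
finger_gap: 13.8
finger_force: 40.0
```

Emit:
arm_command:
  plan:
    - [-1,3e-05,-0.0015,0,0]
    - [-1,0,0,0,0]

```text
clock: 18.4
eef_pos: [591.0, -103.4, 179.8]
eef_rot: [3.13, 0.501, 3.066]
wrist_force: [-2.5, 5.7, -0.4]
finger_gap: 13.9
finger_force: 40.0
```

Contact came at TCP y ≈ -100.2, with a force of about 5.6 N, which matches the plunger. I press 3 mm more, to about 6 mm in all.

Emit:
arm_command:
  plan:
    - [-1,3e-05,-0.0015,0,0]
    - [-1,3e-05,-0.0015,0,0]
    - [-1,0,0,0,0]
    - [-1,0,0,0,0]

```text
clock: 18.9
eef_pos: [590.7, -106.4, 179.8]
eef_rot: [3.13, 0.501, 3.066]
wrist_force: [-2.5, 6.4, -0.5]
finger_gap: 13.7
finger_force: 40.0
```

```bash
python3 st.py; python3 hm.py
```

```text
18.9 q [-0.291  0.187  1.807  0.185  0.667 -1.906] p [ 590.7 -106.4  179.8]
axes xt,yt,zt: [[-0.875, 0.066, -0.48], [0.07, 0.997, 0.01], [0.48, -0.025, -0.877]] F [-2.5  6.4 -0.5] M [0.87 0.64 0.65] gap 13.7 40.00656187534332
pred hook stand [   0.4 -107.2  218.5] grasp stand [ -54.1 -108.4  196.5]
side -1 42 ridge x -9.8 y [-73.  -59.  -32.3] zmax 17.4 xr [-15.5  -3.3]
side block [ 2.2 -2.9] [ 38.6 105.9] 1.3
top block [-6.8 -0.4] [ 20.6 104.2] 1.4
wrist block [ 1.8 -0.6] [ 35.8 109.8] 1.3
```

Emit:
arm_command:
  plan:
    - [-1,0,0.0005,0,0]
    - [-1,0,0,0,0]
    - [-0.5,0,0,0,0]
    - [-0.3,0,0,0,0]
    - [-0.15,0,0,0,0]
    - [-0.15,0,0,0,0]
    - [-0.15,0,0,0,0]
    - [-0.15,0,0,0,0]

```text
clock: 20.05
eef_pos: [590.9, -106.6, 179.8]
eef_rot: [3.131, 0.502, 3.065]
wrist_force: [-0.3, 0.4, 0.5]
finger_gap: 40.0
finger_force: 0.0
```

```bash
python3 st.py; python3 hm.py; python3 - <<'E'
from h import *
c=shot('side','s3.png');cv2.imwrite('pics/s3c.png',cv2.resize(c['img'][150:260,290:400],None,fx=5,fy=5,interpolation=2))
E
```

```text
20.05 q [-0.29   0.187  1.807  0.183  0.666 -1.904] p [ 590.9 -106.6  179.8]
axes xt,yt,zt: [[-0.874, 0.067, -0.481], [0.071, 0.997, 0.009], [0.48, -0.026, -0.877]] F [-0.3  0.4  0.5] M [ 0.05  0.22 -0.03] gap 40.0 0.0
pred hook stand [   0.6 -107.4  218.5] grasp stand [ -53.9 -108.5  196.5]
side -1 44 ridge x -8.9 y [-72.7 -56.9 -33. ] zmax 16.2 xr [-17.5  -2.1]
side block [-0.7 -1.6] [ 45.7 109.1] 0.5
top block [-8.1  0.2] [ 26.7 103.5] 2.3
wrist -1 145 ridge x -4.8 y [-36.4 -33.3 -30.3] zmax 7.6 xr [-7.6 -1. ]
wrist 1 75 ridge x -4.9 y [30.1 31.6 33.5] zmax 7.4 xr [-8.5 -0.4]
wrist block [-2.5 -1.3] [109.5  39.1] 89.9
```

View pics/s3c.png

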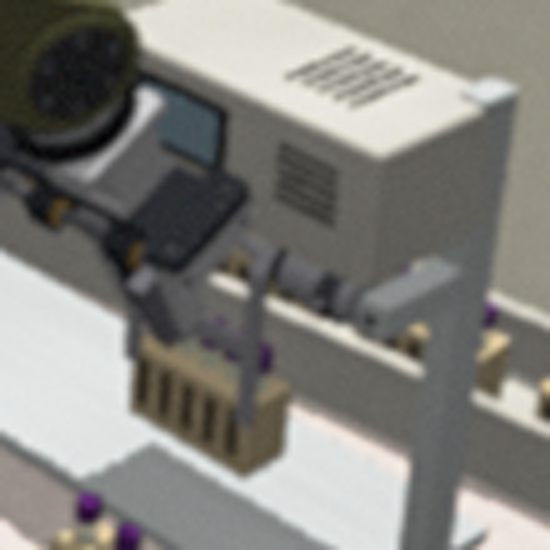

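The carrier hangs upright, its leading hook at (262,262) against the plunger at (280,262). I'll withdraw along the finger axis.

Emit:
arm_command:
  plan:
    - [-0.15,0,0,-0.015,0]
    - [-0.15,0,0,-0.025,0]
    - [-0.15,0,0,-0.03,0]
    - [-0.15,0,0,-0.03,0]
    - [-0.15,0.03,0,-0.03,0]
    - [-0.15,0.03,0,-0.03,0]
    - [-0.15,0,0,0,0]
    - [-0.15,0,0,0,0]
    - [-0.15,0,0,0,0]
    - [-0.15,0,0,0,0]
    - [-0.15,0,0,0,0]
    - [-0.15,0,0,0,0]

```text
clock: 21.75
eef_pos: [461.7, -98.3, 291.1]
eef_rot: [3.131, 0.501, 3.065]
wrist_force: [-0.3, 0.4, 0.7]
finger_gap: 39.9
finger_force: 0.0
```

```bash
python3 st.py; python3 - <<'E'
from hk import *
q=np.array([0,-108.5,220])
for n in('side','wrist'):
    c=shot(n,n+'_f.png');W=stand(c['P']).reshape(-1,3);W=W[np.isfinite(W[:,0])]-q
    k=(abs(W[:,0])<30)&(abs(W[:,1])<65)&(W[:,2]>-106)&(W[:,2]<-94)
    if k.sum()>20: r=cv2.minAreaRect(W[k][:,:2].astype(np.float32));print(n,'block',k.sum(),np.round(r[0],1),np.round(r[1],1),round(r[2],1),W[k].mean(0).round(1))
    k=(W[:,0]<-40)&(W[:,0]>-85)&(abs(W[:,1])<20)&(W[:,2]>-40)&(W[:,2]<0)
    if k.sum()>5: w=W[k];print(n,'tab',k.sum(),'y',np.percentile(w[:,1],[5,95]).round(1),'x',np.percentile(w[:,0],[5,95]).round(1),'zmax',w[:,2].max().round(1))
s=cv2.imread('pics/side_f.png')[150:260,290:400];w=cv2.imread('pics/wrist_f.png')
cv2.imwrite('pics/f.png',np.hstack([cv2.resize(s,(420,420),interpolation=2),w[:,90:470]]))
E
```

```text
21.75 q [-0.375 -0.224  1.943  0.188  0.952 -1.945] p [461.7 -98.3 291.1]
axes xt,yt,zt: [[-0.874, 0.067, -0.48], [0.071, 0.997, 0.01], [0.48, -0.026, -0.877]] F [-0.3  0.4  0.7] M [0.   0.21 0.02] gap 39.9 0.0
side block 179 [-6.3 -0.4] [ 42.7 118.2] 8.8 [ -7.6  -8.7 -99.7]
side tab 91 y [-10.5   4.2] x [-72.2 -47.1] zmax -2.8
wrist block 1353 [-1.2 -0.4] [ 39.9 109.8] 0.1 [ -9.1  -0.5 -99.6]
wrist tab 550 y [-6.8  5.6] x [-73.4 -53.7] zmax -2.5
```

View pics/f.png

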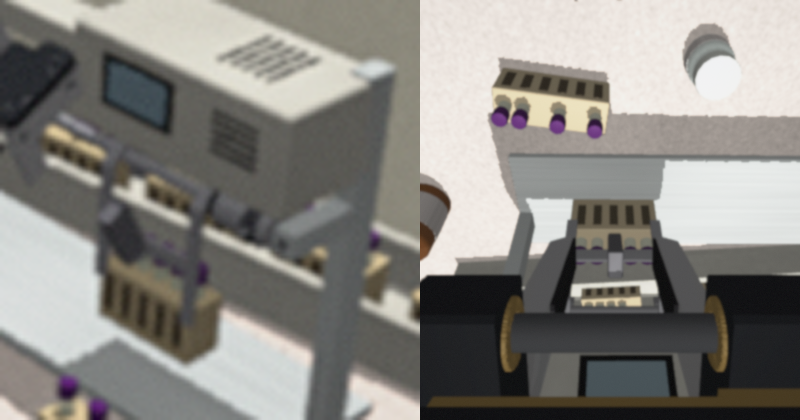

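The carrier hangs straight (yaw about 0.1°) with both hooks on the rail, the leading hook against the plunger at (205,200), and the gripper is clear. Handing in.

```bash
python3 -c "
from cell import ticket
print(ticket.sign_off())"
```

```text
the job is handed in; nothing more can be done
None
```

I handed the job in: the carrier hangs free by both hooks under the reader head, with the plunger pressed in about 6 mm judging by arm travel past first touch, and the gripper is clear; the sign-off returned no verdict.

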